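Free the wax-seized clamp knob of a microtome blade holder

ROBOT

A 6-joint arm with a two-finger parallel gripper is mounted at the origin on the work surface. World frame = base frame: x ahead of the robot, y to its left, z up, the work surface at z = 0. Lengths are in m, angles in degrees, forces in N, time in s.
With the tool pointing down it reaches from about 0.3 to 0.75 m from the base axis. Payload 8.5 kg.
Tool frame: the origin (TCP) lies at the very end of the fingers, on their centre line; the grasp point (between the pads) lies 19 mm behind it (env.tcp_to_grasp is the distance from the TCP to the grasp point, in m); z points along the fingers, y is the line along which they close (so a half turn about z gives the same grasp; the last joint's range is limited). The gripper opens to 85 mm and grips with 20 to 120 N. Pads are 22 mm wide; open, the fingers measure 114 mm over their backs; the gripper's body (76 mm by 85 mm) begins 54 mm behind the grasp point. The pads swing forward as they close: fully open they stand 13 mm farther back than shut.
Start: joints at [-12.336, 21.807, 74.336, -0, 83.858, -12.336], TCP at [0.55, 0, 0.231] pointing down, gripper open.
Joint ranges: [-178.18, 178.18], [-50.72, 133.34], [12.68, 142.11], [-81.47, 261.47], [9.98, 163.14], [-165.26, 165.26]. Speed limits (degrees/s): [136.94, 136.94, 180, 180, 180, 180].

INTERFACE

Orientations are given as a 3x3 rotation matrix whose columns are the frame's x, y, z axes.
In Python, from rig import status, get_image, env gives the robot as it stands.
- The arm moves only by the shell command python3 -m handwheel 'ROWS' [FORCE]. ROWS is text: rows parted by semicolons, each of 7 numbers parted by spaces: the shift along the world's x, y, z in cm, then the turn, a rotation vector about the world's x, y, z in degrees, then the opening, from 0 (shut) to 1 (fully open). In form: dx dy dz wx wy wz gripper; .... A call has 1 to 8 rows; each row is the pose to reach, as a shift and turn from the pose commanded when the call began; what a row does not reach only later rows make up. A row lasts 1/12 s, in which the tool goes at most 41.7 mm and 7.16 degrees, less where a joint would pass 70% of its speed; a pose out of reach is approached as far as the arm can. A call with a gripper value outside its range is refused whole. The fingers move at their own pace and stop on an object; FORCE is the grip in N (left out, the last holds). Time passes only in rows, so rows that repeat a pose let the fingers close. It gives the time, the measured TCP pose, the force, the opening and the grip force at its end, in the units of the state.
- status.observe(): the state, without advancing time (a new reading comes with each control period).
- get_image(name): name is "scene" or "side" or "wrist"; returns a dict with "color" (384x512x3 uint8, red, green, blue), "vertical_fov" (degrees; the focal length in pixels is half the picture's height over the tangent of half this angle, whatever the lens; pixels are square), "cx", "cy" (the principal point, pixels), "k1" (the pictures are not rectified: a ray, as slopes to the right and down, at radius r is drawn at 1 + k1 r^2 times it, then the intrinsics apply), "xyz" and "orientation" of the camera in the world. Camera axes: x right, y down, z forward; pixel columns grow to the right and rows downward; lengths in m; the calibration is good to about 2 mm. A picture is of the moment at which its call begins. There is no depth.
- env.close_job(): hands the job in; it is judged then, once.
The state is a dict: "time_s": time; "q": joint angles; "qvel": joint speeds; "joint_efforts": joint torques, N m; "position": TCP position; "tool_rot": TCP orientation; "ft_force": force on the tool from outside, world axes, zero at the start; "wrist_torque": the same for the moment, N m; "grip_width": finger opening in m; "gripper_force": force on a finger pad.
Only numpy, scipy, OpenCV 4.12 (cv2) and the standard library are available. Lean on these libraries where they do the work, as an engineer would, in place of code of your own. Each camera call takes 0.05 s, during which the arm holds its last target. There are 200 camera calls.

TASK

The red wing knob on top of one of the two blade holders is seized with old wax: rock it back and forth in small arcs of about 20 degrees to either side, anticlockwise first, then clockwise, twice each way, until it breaks free. Then turn it anticlockwise to its stop, where its white-tipped end points at the green mark, and let go. Leave the blue knob of the other holder alone and do not push the brown jar aside.

Things in the scene. Friction and masses are not known exactly. Their poses are not given: they have to be found in the camera images.
- red_knob (a joint): Red knob's angle about its upright axis, rad, anticlockwise (from above) positive; 0: white tip at the black mark; starts within 0.08. Friction 0.06 N m, stays where left, does not rise. Seized, it is blocked beyond -0.5 and +0.5. Swing it past +0.16, -0.16, +0.16, -0.16 (0.32 is a good swing) and it is free to turn on to its stop at +1.05 (green mark).
- red_knob_grip (a point): On the knob's axis, 10 mm below its top, 92 mm above the bench; turns with the knob, x along the wing to the white tip, z up. Wing: upright red bar 50 long (x), 14 thick (y), 34 mm high, to pinch across its thickness from above. Under it a wax-crusted dark collar, radius 19, 6 mm thick, 2 mm above the holder's flat grey top (100 x 84, 60 mm above the bench). Holder fixed.
- blue_knob (a joint): Angle of the other holder's wing knob, same shape but blue and without wax; rad, anticlockwise positive, within 0.08 of 0 at the start. It turns easily: leave it within 0.2 of 0. The holders are alike and stand left and right, 240 mm or more apart, either way round.
- jar: Loose brown specimen jar with a white cap, standing between the holders and the robot; diameter 44, height 62 mm; origin at the centre of its underside. Leave it standing where it is.
Things that resemble listed ones, but are neither listed nor needed, are in the scene too. Leave any pink look-alike of the part that bears red_knob alone.

How it is judged (in metres and radians):
On the way, in this order (a step that is already met when the one before it is completed fails the run):
1. the red knob is swung anticlockwise (beyond +0.13 rad) (value of joint red_knob above 0.13 rad), for 0.05 s.
2. it is swung back clockwise (beyond -0.13 rad) (value of joint red_knob below -0.13 rad), for 0.05 s.
3. it is swung anticlockwise again (beyond +0.13 rad) (value of joint red_knob above 0.13 rad), for 0.05 s.
4. it is swung clockwise again (beyond -0.13 rad) (value of joint red_knob below -0.13 rad), for 0.05 s.
At the end, for the whole second after the job is handed in: The red knob, broken free, is at rest within 0.2 rad of its anticlockwise stop at +1.05 rad (angle above +0.85) (value of joint red_knob above 0.85 rad and velocity of joint red_knob between -0.05 and 0.05 rad/s); the robot touches nothing.
It fails at once if the blue knob is turned by more than 0.2 rad from 0 (value of joint blue_knob above 0.2 rad or value of joint blue_knob below -0.2 rad).
It fails at once if the jar is moved by more than 30 mm or tipped by more than 0.35 rad (distance of jar from where it was at the start of the episode above 0.03 m or angle between jar's own z axis and vertical above 0.35 rad).
It also fails if it takes over 45 s, if anything falls off the work surface, if the arm or the gripper's body presses on something with over 40 N, if the wrist force passes 120 N, or if a joint passes its speed limit or range.

## Working session

There is one attempt and no reset: what is moved stays moved. The work goes in short steps, Python scripts to look and compute and a shell command to move; the robot and the scene stay as the last step left them, time stands still between calls to the robot, and variables do not carry over. Pictures are saved under pics/ and viewed, at most 10 in all, crops included, and the job is handed in when it is done.

```bash
mkdir -p pics; ls; cat > h.py <<'E'
import numpy as np,cv2
from rig import status,get_image,env
def K(im):
    f=192/np.tan(np.radians(im["vertical_fov"])/2); return np.array([[f,0,im["cx"]],[0,f,im["cy"]],[0,0,1.]])
def ray(im,uv):
    # distort: s*(1+k1 r^2)
    d=np.array([im["k1"],0,0,0,0.])
    p=cv2.undistortPoints(np.float64(uv).reshape(-1,1,2),K(im),d).reshape(-1,2)
    return np.c_[p,np.ones(len(p))]@np.array(im["orientation"]).T
def onplane(im,uv,z):
    r=ray(im,uv);o=np.array(im["xyz"]);return o+r*((z-o[2])/r[:,2])[:,None]
def save(im,n): cv2.imwrite(f"pics/{n}.png",im["color"][:,:,::-1])
E
python3 - <<'E'
from h import *
a=get_image("scene");b=get_image("side");
for i in(a,b):print(i["xyz"],i["k1"],i["vertical_fov"])
cv2.imwrite("pics/a.png",cv2.resize(np.vstack([a["color"],b["color"]])[:,:,::-1],None,fx=.78,fy=.78))
E
```

```text
pics
[1.04541974 0.25801135 0.63213669] -0.13495124686515914 45.50551881327816
[ 0.3127576  -0.4506276   0.67274958] -0.11476776005987982 50.70897372358191
```

View pics/a.png

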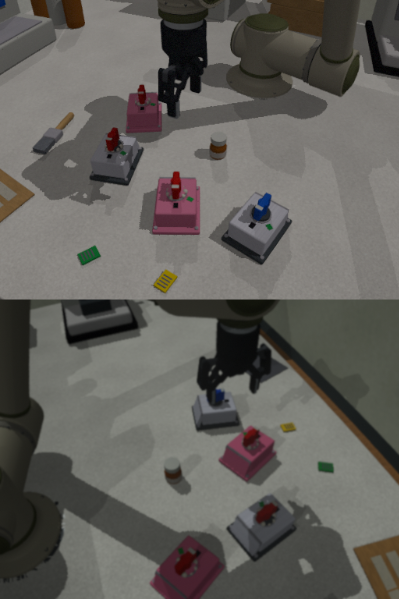

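The red knob on a grey holder is at about (145,175) in scene and (340,272) in side. Two pink look-alikes flank it, and the blue knob is at (335,265) in scene. Next I measure the wing.

```bash
python3 - <<'E'
from h import *
out=[]
for n,(u,v) in dict(scene=(145,178),side=(340,272)).items():
    im=get_image(n);c=im["color"].astype(int);R,G,B=c[...,0],c[...,1],c[...,2]
    m=((R>80)&(G<.35*R)&(B<.35*R)).astype(np.uint8)
    k,l,s,cen=cv2.connectedComponentsWithStats(m)
    for i in range(1,k):
        if s[i,4]>40: print(n,s[i],cen[i].round(1),onplane(im,cen[i],.085).round(3))
    cv2.imwrite(f"pics/c_{n}.png",cv2.resize(im["color"][v-50:v+50,u-60:u+60,::-1],None,fx=5,fy=5))
p=[cv2.imread(f"pics/c_{n}.png") for n in("scene","side")]
cv2.imwrite("pics/b.png",cv2.resize(np.vstack(p),None,fx=.6,fy=.6))
print(status.observe()["tool_rot"])
E
```

```text
scene [219 220  13  20 155] [225.5 228.7] [[0.599 0.001 0.085]]
side [314 166  15  12  84] [321.  171.3] [[0.62  0.019 0.085]]
[[-2.97361703e-05  9.99999580e-01 -9.15787023e-04]
 [ 9.99999978e-01  2.99255435e-05  2.06774421e-04]
 [ 2.06801740e-04 -9.15780855e-04 -9.99999559e-01]]
```

View pics/b.png

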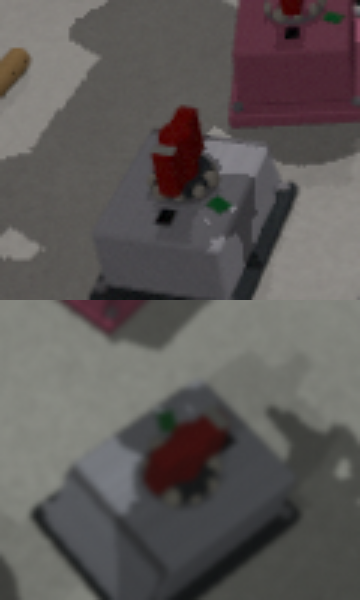

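Scene crop: the wing stands over its collar, black mark at about (140,200), green mark at (158,196). In the side picture the wing lies about (342,275), green mark at (336,263).

```bash
python3 - <<'E'
from h import *
C={}
for n,(u,v) in dict(scene=(145,178),side=(340,272)).items():
    im=get_image(n);c=im["color"].astype(int);R,G,B=c[...,0],c[...,1],c[...,2]
    m=((R>45)&(G<.55*R)&(B<.55*R)).astype(np.uint8)
    w=np.zeros_like(m);w[v-30:v+30,u-30:u+30]=1;m*=w
    k,l,s,cen=cv2.connectedComponentsWithStats(m)
    i=1+np.argmax(s[1:,4]);print(n,s[i],cen[i])
    pts=np.argwhere(l==i)[:,::-1];C[n]=(np.array(im["xyz"]),ray(im,cen[i])[0])
    P=onplane(im,pts,.09)[:,:2];r=cv2.minAreaRect(P.astype(np.float32)*1000);print("rect z.09",r)
    print("ctr",onplane(im,cen[i],.085))
    if n=="scene": q=onplane(im,[(140,200.3),(158,196.3)],.06)
    else: q=onplane(im,[(335.7,262.7)],.06)
    print("marks",q)
(o1,d1),(o2,d2)=C.values()
t=np.linalg.lstsq(np.c_[d1,-d2],o2-o1,rcond=None)[0];print(o1+t[0]*d1,o2+t[1]*d2)
E
```

```text
scene [136 164  17  30 322] [144.05900621 178.29813665]
rect z.09 ((555.80810546875, -190.38401794433594), (81.82186889648438, 28.80392074584961), 26.68377113342285)
ctr [[ 0.55203924 -0.193891    0.085     ]]
marks [[ 0.58404616 -0.18511444  0.06      ]
 [ 0.56065736 -0.16114625  0.06      ]]
side [329 261  26  25 338] [340.39053254 272.83431953]
rect z.09 ((545.3749389648438, -198.1661376953125), (53.953338623046875, 23.274377822875977), 22.953821182250977)
ctr [[ 0.54819977 -0.19610869  0.085     ]]
marks [[ 0.55994999 -0.1646108   0.06      ]]
[ 0.54988731 -0.19586202  0.08261361] [ 0.54914156 -0.19509059  0.08264893]
```

```bash
python3 -m handwheel '0 -3 0 0 0 -7 1;0 -6 0 0 0 -14 1;0 -9 0 0 0 -21 0.7;0 -12 0 0 0 -28 0.7;0 -15 0 0 0 -35 0.7;0 -17 0 0 0 -42 0.7;0 -19 0 0 0 -49 0.7;0 -19.5 0 0 0 -56 0.7' && python3 -m handwheel '0 0 -1 0 0 -7 0.7;0 0 -2 0 0 -14 0.7;0 0 -2 0 0 -14 0.7;0 0 -2 0 0 -14 0.7'
python3 - <<'E'
from h import *
s=status.observe();print(s["position"],s["tool_rot"],s["q"])
im=get_image("wrist");save(im,"w1");print(im["xyz"])
R=im["orientation"];print(R)
g=cv2.projectPoints(np.array([[.55,-.195,.092]]),cv2.Rodrigues(np.array(R).T)[0],-np.array(R).T@np.array(im["xyz"]),K(im),np.array([im["k1"],0,0,0,0.]))[0];print(g)
E
```

```text
time_s: 0.97
position: [0.5497, -0.1979, 0.2309]
tool_rot: [[0.834, 0.552, -0.0], [0.552, -0.834, -0.0], [-0.001, 0.0, -1.0]]
ft_force: [-0.5, -0.3, 0.1]
grip_width: 0.06
gripper_force: 0.0
time_s: 1.3
position: [0.5499, -0.1949, 0.2111]
tool_rot: [[0.938, 0.345, -0.001], [0.345, -0.938, 0.001], [-0.001, -0.001, -1.0]]
ft_force: [0.9, 0.1, -0.5]
grip_width: 0.0596
gripper_force: 0.0
[ 0.54986086 -0.19492544  0.21110436] [[ 9.38434912e-01  3.45454933e-01 -8.96895549e-04]
 [ 3.45455484e-01 -9.38434976e-01  5.51322963e-04]
 [-6.51220916e-04 -8.27218202e-04 -9.99999446e-01]] [-3.11389872e+01  2.60295881e+01  7.08223850e+01  4.66619976e-04
  8.32083459e+01  3.86513657e+01]
[ 0.61195939 -0.17288401  0.35232726]
[[ 0.34451549 -0.90493023 -0.24982065]
 [-0.93877969 -0.33247057 -0.09031068]
 [-0.00133315  0.26563998 -0.96407138]]
[[[253.16773047 185.24217591]]]
```

View pics/w1.png

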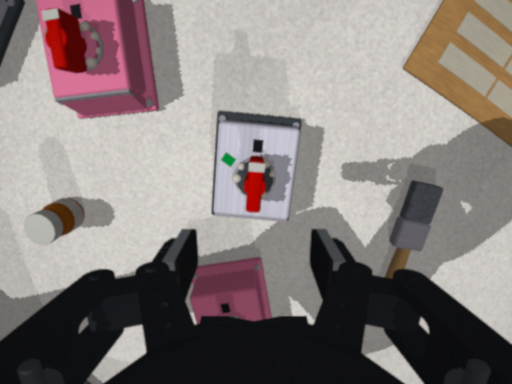

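The wrist view shows the wing at about (256,185), with the white tip at (257,165) pointing to the black mark (258,146). The green mark is at (229,159). Next, the wing's direction and centre.

```bash
python3 - <<'E'
from h import *
im=get_image("wrist");c=im["color"].astype(int);R,G,B=c[...,0],c[...,1],c[...,2]
m=((R>60)&(G<.5*R)&(B<.5*R)).astype(np.uint8);w=np.zeros_like(m);w[145:220,235:280]=1;m*=w
pts=np.argwhere(m)[:,::-1]
P=onplane(im,pts,.095)[:,:2]*1000
# per-row midline of red
rows=[(y,pts[pts[:,1]==y][:,0].min(),pts[pts[:,1]==y][:,0].max()) for y in np.unique(pts[:,1])];print([tuple(map(int,r)) for r in rows])
mid=np.array([((a+b)/2,y) for y,a,b in rows if 160<=y<=208])
Q=onplane(im,mid,.1)[:,:2];d=cv2.fitLine(Q.astype(np.float32),cv2.DIST_HUBER,0,.01,.01).ravel();print(d,np.degrees(np.arctan2(d[1],d[0])))
print(cv2.minAreaRect(P.astype(np.float32)))
print(onplane(im,[(258,146),(229,159)],.06))
print("top ends",onplane(im,[(257,159),(254,211)],.102))
E
```

```text
[(157, 251, 260), (158, 250, 261), (159, 250, 262), (160, 250, 262), (161, 250, 262), (162, 257, 262), (172, 248, 254), (173, 247, 262), (174, 246, 263), (175, 246, 263), (176, 245, 263), (177, 245, 263), (178, 245, 263), (179, 244, 264), (180, 244, 264), (181, 244, 264), (182, 244, 264), (183, 244, 265), (184, 243, 265), (185, 243, 265), (186, 243, 265), (187, 243, 265), (188, 243, 265), (189, 244, 265), (190, 244, 265), (191, 244, 264), (192, 245, 263), (193, 246, 262), (194, 246, 261), (195, 247, 260), (196, 247, 260), (197, 247, 260), (198, 247, 260), (199, 247, 259), (200, 247, 259), (201, 247, 259), (202, 247, 259), (203, 246, 259), (204, 246, 259), (205, 246, 259), (206, 246, 259), (207, 246, 258), (208, 246, 258), (209, 246, 258), (210, 247, 258), (211, 248, 257)]
[ 0.9594614   0.2818401   0.5478819  -0.19651803] 16.370056
((551.718505859375, -195.47540283203125), (51.89651870727539, 20.603883743286133), 20.182720184326172)
[[ 0.58322284 -0.18829097  0.06      ]
 [ 0.56032262 -0.1647832   0.06      ]]
top ends [[ 0.57628643 -0.18924381  0.102     ]
 [ 0.52966117 -0.20356853  0.102     ]]
```

```bash
python3 -m handwheel '0.15 -0.1 -4 0 0 -3 0.7;0.15 -0.1 -8 0 0 -3 0.7;0.15 -0.1 -11 0 0 -3 0.7;0.15 -0.1 -13 0 0 -3 0.7;0.15 -0.1 -13.5 0 0 -3 0.7;0.15 -0.1 -13.5 0 0 -3 0;0.15 -0.1 -13.5 0 0 -3 0;0.15 -0.1 -13.5 0 0 -3 0' 40 && python3 -m handwheel '0 0 0 0 0 0 0;0 0 0 0 0 0 0;0 0 0 0 0 0 0' 40
```

```text
time_s: 2.07
position: [0.5524, -0.1965, 0.0783]
tool_rot: [[0.956, 0.293, 0.003], [0.293, -0.956, -0.002], [0.002, 0.003, -1.0]]
ft_force: [0.5, 0.0, -0.4]
grip_width: 0.0239
gripper_force: 0.0
time_s: 2.32
position: [0.5518, -0.1953, 0.0783]
tool_rot: [[0.956, 0.293, 0.002], [0.293, -0.956, 0.0], [0.002, 0.0, -1.0]]
ft_force: [-1.9, 4.7, 7.5]
grip_width: 0.0132
gripper_force: 39.8
```

```bash
python3 -m handwheel '0 0 0.1 0 0 6 0;0 0 0.1 0 0 12 0;0 0 0.1 0 0 17 0;0 0 0.1 0 0 17 0;0 0 0.1 0 0 17 0;0 0 0.1 0 0 17 0'
python3 - <<'E'
from h import *
im=get_image("wrist");cv2.imwrite("pics/w2.png",im["color"][:,:,::-1])
s=status.observe();print(s["wrist_torque"],s["tool_rot"][:2])
E
```

```text
time_s: 2.82
position: [0.5517, -0.1952, 0.0783]
tool_rot: [[0.83, 0.557, 0.001], [0.557, -0.83, 0.001], [0.001, -0.0, -1.0]]
ft_force: [0.3, 6.2, 1.5]
grip_width: 0.0132
gripper_force: 40.4
[ 0.98392466 -0.03173209  0.05482751] [[ 8.30249453e-01  5.57390893e-01  1.11260817e-03]
 [ 5.57390327e-01 -8.30250198e-01  7.95497136e-04]]
```

View pics/w2.png

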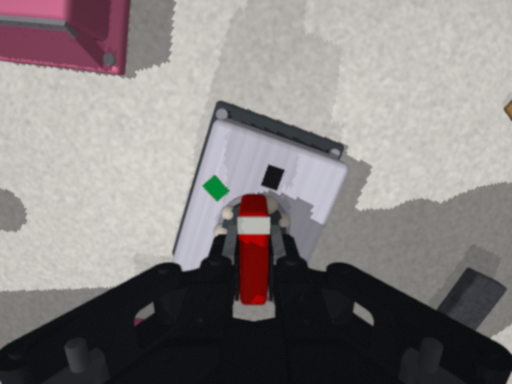

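The wing (256,250) turned with the pads, and its tip now points between the black mark (273,178) and the green mark (216,188). Now I rock it back.

```bash
python3 - <<'E'
from h import *
im=get_image("wrist");p=onplane(im,[(273,178),(216,188)],.06)[:,:2];d=p[1]-p[0]
print(np.linalg.norm(d),np.degrees(np.arctan2(d[1],d[0]))-120, np.degrees(np.arctan2(*(p-[.5515,-.196]).T[::-1])))
E
python3 -m handwheel '0 0 0 0 0 -7 0;0 0 0 0 0 -14 0;0 0 0 0 0 -21 0;0 0 0 0 0 -28 0;0 0 0 0 0 -34 0;0 0 0 0 0 -38 0;0 0 0 0 0 -38 0;0 0 0 0 0 -38 0'
python3 -m handwheel '0 0 0 0 0 7 0;0 0 0 0 0 14 0;0 0 0 0 0 21 0;0 0 0 0 0 28 0;0 0 0 0 0 34 0;0 0 0 0 0 38 0;0 0 0 0 0 38 0;0 0 0 0 0 38 0'
python3 -m handwheel '0 0 0 0 0 -7 0;0 0 0 0 0 -14 0;0 0 0 0 0 -21 0;0 0 0 0 0 -28 0;0 0 0 0 0 -34 0;0 0 0 0 0 -38 0;0 0 0 0 0 -38 0;0 0 0 0 0 -38 0'
```

```text
0.03345398633612837 14.027342157095688 [14.13539601 75.7752359 ]
time_s: 3.58
position: [0.5518, -0.1953, 0.0784]
tool_rot: [[0.997, -0.073, 0.001], [-0.073, -0.997, 0.001], [0.001, -0.001, -1.0]]
ft_force: [0.3, 4.8, 0.7]
grip_width: 0.0134
gripper_force: 40.5
time_s: 4.25
position: [0.5517, -0.1952, 0.0783]
tool_rot: [[0.83, 0.558, 0.001], [0.558, -0.83, 0.001], [0.001, -0.0, -1.0]]
ft_force: [0.5, 5.3, 2.3]
grip_width: 0.0133
gripper_force: 40.5
time_s: 4.92
position: [0.5518, -0.1953, 0.0783]
tool_rot: [[0.997, -0.073, 0.001], [-0.073, -0.997, 0.001], [0.001, -0.001, -1.0]]
ft_force: [-0.2, 4.4, 1.9]
grip_width: 0.0131
gripper_force: 40.5
```

```bash
python3 -m handwheel '0 0 0 0 0 7 0;0 0 0 0 0 14 0;0 0 0 0 0 21 0;0 0 0 0 0 28 0;0 0 0 0 0 35 0;0 0 0 0 0 42 0;0 0 0 0 0 48 0;0 0 0 0 0 48 0'
python3 -m handwheel '0 0 0 0 0 7 0;0 0 0 0 0 14 0;0 0 0 0 0 20 0;0 0 0 0 0 25 0;0 0 0 0 0 29 0;0 0 0 0 0 29 0;0 0 0 0 0 29 0'
python3 - <<'E'
from h import *
s=status.observe();print(s["wrist_torque"],s["q"])
save(get_image("wrist"),"w3")
E
```

```text
time_s: 5.58
position: [0.5517, -0.1952, 0.0784]
tool_rot: [[0.717, 0.697, 0.001], [0.697, -0.717, 0.001], [0.001, 0.0, -1.0]]
ft_force: [0.1, 5.4, 2.5]
grip_width: 0.0132
gripper_force: 40.5
time_s: 6.17
position: [0.5516, -0.1951, 0.0783]
tool_rot: [[0.294, 0.956, 0.001], [0.956, -0.294, 0.001], [0.001, 0.0, -1.0]]
ft_force: [-0.4, 5.5, 2.6]
grip_width: 0.0133
gripper_force: 40.5
[1.01966974 0.07208247 0.10222075] [-31.09560146  33.72025474  81.15532763   0.08152705  65.11393542
 -14.02270516]
```

View pics/w3.png

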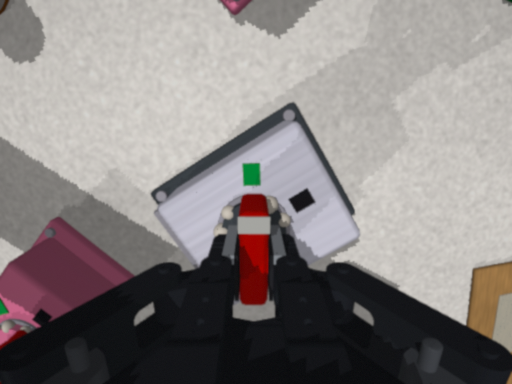

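The white tip (254,225) points at the green mark (252,174), so I release and lift.

```bash
python3 -m handwheel '0 0 0 0 0 0 0.6;0 0 0 0 0 0 0.6;0 0 0 0 0 0 0.6;0 0 0 0 0 0 0.6;0 0 2 0 0 0 0.6;0 0 5 0 0 0 0.6;0 0 9 0 0 0 0.6;0 0 13 0 0 0 0.6'
python3 -m handwheel '0 0 0 0 0 0 0.6;0 0 0 0 0 0 0.6;0 0 0 0 0 0 0.6;0 0 0 0 0 0 0.6'
python3 - <<'E'
from h import *
save(get_image("wrist"),"w4")
E
```

```text
time_s: 6.88
position: [0.551, -0.196, 0.2086]
tool_rot: [[0.293, 0.956, -0.001], [0.956, -0.293, 0.001], [0.0, -0.001, -1.0]]
ft_force: [0.2, -0.5, -0.2]
grip_width: 0.0512
gripper_force: 0.0
time_s: 7.22
position: [0.551, -0.1958, 0.2059]
tool_rot: [[0.293, 0.956, -0.002], [0.956, -0.293, 0.001], [0.001, -0.003, -1.0]]
ft_force: [-0.2, 0.5, -0.9]
grip_width: 0.0515
gripper_force: 0.0
```

View pics/w4.png

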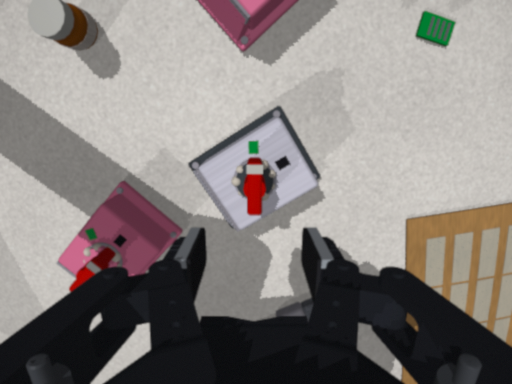

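The tip (255,168) still points at the green mark (253,147), the jar is standing, and the gripper is clear.

```bash
python3 -c "
from rig import env
print(env.close_job())"
```

```text
the job is handed in; nothing more can be done
None
```

I rocked the red knob twice each way to about +20° and -18°, turned it anticlockwise until its white tip pointed at the green mark, released it and handed the job in; the blue knob and jar were not touched, and no verdict was returned.

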